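Set out the repair board in the sculpture studio

ROBOT

A 6-joint arm with a two-finger parallel gripper is mounted at the origin on the work surface. World frame = base frame: x ahead of the robot, y to its left, z up, the work surface at z = 0. Lengths are in m, angles in degrees, forces in N, time in s.
With the tool pointing down it reaches from about 0.3 to 0.75 m from the base axis. Payload 8.5 kg.
Tool frame: the origin (TCP) lies at the very end of the fingers, on their centre line; the grasp point (between the pads) lies 19 mm behind it (env.grip_depth is the z of the grasp point in the tool frame, in m); z points along the fingers, y is the direction in which the jaws open and shut (so a half turn about z gives the same grasp; the last joint's range is limited). The gripper opens to 85 mm and grips with 20 to 120 N. Pads are 22 mm wide; open, the fingers measure 114 mm over their backs; the gripper's body (76 mm by 85 mm) begins 54 mm behind the grasp point. The pads swing forward as they close: fully open they stand 13 mm farther back than shut.
Start: joints at [-82.752, 21.807, 74.336, -0, 83.858, -12.336], TCP at [0.184, -0.518, 0.231] pointing down, gripper open.
Joint ranges: [-178.18, 178.18], [-50.72, 133.34], [12.68, 142.11], [-81.47, 261.47], [9.98, 163.14], [-165.26, 165.26]. Speed limits (degrees/s): [136.94, 136.94, 180, 180, 180, 180].

INTERFACE

Orientations are given as a 3x3 rotation matrix whose columns are the frame's x, y, z axes.
In Python, from rig import env gives the robot as it stands.
- The arm moves only by the tool apply_moves, never from a script. Its argument "plan" is a list of rows, each an object of numbers: "tx", "ty", "tz": the shift along the world's x, y, z in mm; "rx", "ry", "rz": the turn, a rotation vector about the world's x, y, z in rad; "jaw": the opening, from -1 (shut) to 1 (fully open). A call has 1 to 12 rows; each row is the pose to reach, as a shift and turn from the pose measured when the call began; what a row does not reach only later rows make up. A row lasts 1/10 s, in which the tool goes at most 50 mm and 8.59 degrees, less where a joint would pass 70% of its speed; a pose out of reach is approached as far as the arm can. A call with a gripper value outside its range is refused whole. The fingers move at their own pace and stop on an object; "grip_force" is the grip in N (left out, the last holds). Time passes only in rows, so rows that repeat a pose let the fingers close. It gives the time, the measured TCP pose, the force and the opening at its end, in the units of the state.
- env.observe(): the state, without advancing time (a new reading comes with each control period).
- env.get_image(name): name is "scene" or "top" or "wrist"; returns a dict with "image" (384x512x3 uint8, red, green, blue), "intrinsics" (3x3 intrinsics, pixels), "world_from_camera" (4x4, takes a point from camera to world coordinates). Camera axes: x right, y up, looking along -z (the intrinsics and any distortion apply to the point x, -y, -z); pixel columns grow to the right and rows downward; lengths in m; the calibration is good to about 2 mm. A picture is of the moment at which its call begins. There is no depth.
- env.close_job(): hands the job in, once; it reports no verdict.
The state is a dict: "time_s": time; "q": joint angles; "qvel": joint speeds; "joint_efforts": joint torques, N m; "position": TCP position; "tool_rot": TCP orientation; "ft_force": force on the tool from outside, world axes, zero at the start; "wrist_torque": the same for the moment, N m; "grip_width": finger opening in m.
Only numpy, scipy, OpenCV 4.12 (cv2) and the standard library are available. Lean on these libraries where they do the work, as an engineer would, in place of code of your own. Each camera call takes 0.05 s, during which the arm holds its last target.

TASK

Set out the grey repair board: stand the white jar on the cork pad in front of the white vase and the black jar on the cork pad in front of the black lattice tower, and stand the green tub on the board midway between the two cork pads, in line with them. Stand the red bottle upright on the middle of the tub's lid. Do not disturb the vase, the tower, the blue jar or the wire spool.

Things in the scene. Friction and masses are not known exactly. Their poses are not given: they have to be found in the camera images.
- jar_white_center (a point): white closed round jar with a white lid, 51 mm across, 70 mm tall, standing on the table; the point is on its axis half-way up (35 mm above its underside), z up
- jar_black_center (a point): black closed round jar with a black lid, 51 mm across, 70 mm tall, standing on the table; the point is on its axis half-way up (35 mm above its underside), z up
- tub_center (a point): green round tub with a flat darker green lid, 60 mm across at the lid (the top 12 mm), body tapering from 58 mm below the lid to 52 mm at the foot, 55 mm tall; the point is on its axis half-way up (27.5 mm above its underside), z up
- bottle_center (a point): red round dispenser bottle with a white pointed nozzle, 36 mm across for its lower 65 mm, 95 mm tall with the nozzle; the point is on its axis half-way up (47.5 mm above its underside), z up
- pad_left: round cork pad, 70 mm across and 3 mm thick, fixed on the grey repair board (fixed, 220 x 340 mm, flat top 12 mm above the table, turned up to 0.2 rad); the left (+y) pad. Origin: centre of its underside, on the board's top; upper face 15 mm above the table. x axis: across the board, away from the robot; y axis: along the board to the left; the other pad is 240 mm along -y. Vase or tower stands 115 mm behind it (+x)
- pad_right: the same cork pad on the right (-y) side of the board, origin and axes alike; the other pad is 240 mm away along +y. The vase or the tower stands 115 mm behind it (+x)
- vase: white ceramic vase, 62 mm across, 100 mm tall, loose on the board behind one of the pads (left or right by chance); origin: centre of its underside
- tower: black openwork lattice tower, 62 mm square, 100 mm tall, loose on the board behind the other pad; origin: centre of its underside
- jar_blue_center (a point): blue closed jar of the same form as the white and black ones, not needed; the point is on its axis half-way up (35 mm above the table)
- spool_center (a point): wooden spool of copper wire, 54 mm across, 50 mm tall, not needed; the point is on its axis half-way up (25 mm above the table)
Mind the look-alikes: they are no part of the job. Of the things shaped like the part that bears bottle_center, the red one is meant.

How it is judged:
By the outcome, as a careful person would: the job done as asked, in the order asked, and still so for the second after the job is handed in, with the robot touching nothing.
It also fails if it takes over 117 s, if anything falls off the work surface, if the arm or the gripper's body presses on something with over 40 N, if the wrist force passes 120 N, or if a joint passes its speed limit or range.

## Working session

There is one attempt and no reset: what is moved stays moved. The work goes in short steps, Python scripts to look and compute and a tool call to move; the robot and the scene stay as the last step left them, time stands still between calls to the robot, and variables do not carry over. Pictures are saved under pics/ and viewed, and the job is handed in when it is done.

Besides the shell and the picture viewer there is one more tool, called after ">>>" by a JSON object that holds its "name" and its "arguments". apply_moves: Moves the arm, as the interface text tells. Its arguments: {"type":"object","properties":{"plan":{"type":"array","items":{"type":"object","properties":{"tx":{"type":"number"},"ty":{"type":"number"},"tz":{"type":"number"},"rx":{"type":"number"},"ry":{"type":"number"},"rz":{"type":"number"},"jaw":{"type":"number"}}}},"grip_force":{"type":"number"}},"required":["plan"]}

```bash
ls; mkdir -p pics; python3 - <<'E'
from rig import env
import cv2
print(env.observe())
for n in ("scene","top","wrist"):
    d=env.get_image(n); cv2.imwrite(f"pics/{n}0.png",cv2.cvtColor(d["image"],cv2.COLOR_RGB2BGR)); print(n,d["intrinsics"],d["world_from_camera"],[k for k in d])
E
```

```text
pics
{'time_s': 0.0, 'q': array([-8.27526710e+01,  2.18395800e+01,  7.43840079e+01, -8.83872478e-04,
        8.38590599e+01, -1.23352665e+01]), 'qvel': array([-0.01984676,  0.00551457,  0.05721632,  0.04625762,  0.04429903,
        0.07528652]), 'joint_efforts': array([-5.83125075e-05, -4.48455727e+01, -2.31271702e+01, -2.63428892e-04,
        4.78125847e-03, -1.07199045e-05]), 'position': array([ 0.18430151, -0.51788848,  0.23072939]), 'tool_rot': array([[ 9.42158780e-01,  3.35166815e-01, -1.97187757e-04],
       [ 3.35166745e-01, -9.42157742e-01,  1.42901732e-03],
       [ 2.93177212e-04, -1.41245200e-03, -9.99998960e-01]]), 'ft_force': array([-0.45354031,  0.22679359, -0.49201813]), 'wrist_torque': array([-0.00484012,  0.02320967, -0.01790264]), 'grip_width': 0.08532582793394293}
scene [[371.20878036   0.         258.69651364]
 [  0.         371.20878036 193.05622838]
 [  0.           0.           1.        ]] [[ 0.52335133 -0.72025689  0.45533877  0.97684349]
 [ 0.85211609  0.44158208 -0.28089757 -0.2635799 ]
 [ 0.00124897  0.5350096   0.84484505  0.88991273]
 [ 0.          0.   
[... 204 characters left out ...]
 ]] [[-0.01348596  0.99864666 -0.0502293   0.45772396]
 [-0.99988621 -0.01312901  0.00742955  0.01711118]
 [ 0.00676004  0.05032378  0.99871008  1.15010892]
 [ 0.          0.          0.          1.        ]] ['image', 'intrinsics', 'world_from_camera']
wrist [[329.50204945   0.         253.51467794]
 [  0.         329.50204945 193.65906434]
 [  0.           0.           1.        ]] [[ 3.33463467e-01  9.04085580e-01  2.67266496e-01  2.51251418e-01]
 [-9.42762894e-01  3.19930588e-01  9.40348004e-02 -4.93962175e-01]
 [-4.91220312e-04 -2.83326106e-01  9.59023501e-01  3.73168383e-01]
 [ 0.00000000e+00  0.00000000e+00  0.00000000e+00  1.00000000e+00]] ['image', 'intrinsics', 'world_from_camera']
```

View pics/scene0.png

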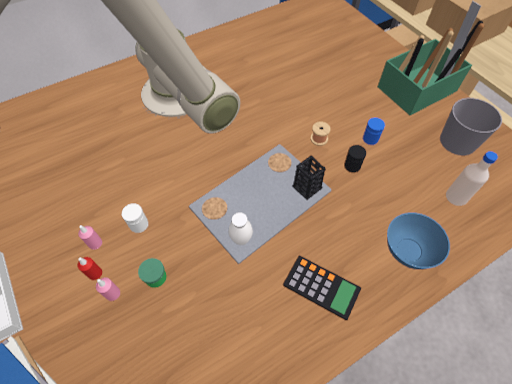

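View pics/top0.png

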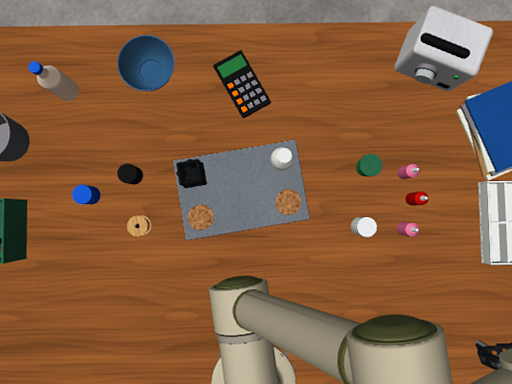

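View pics/wrist0.png

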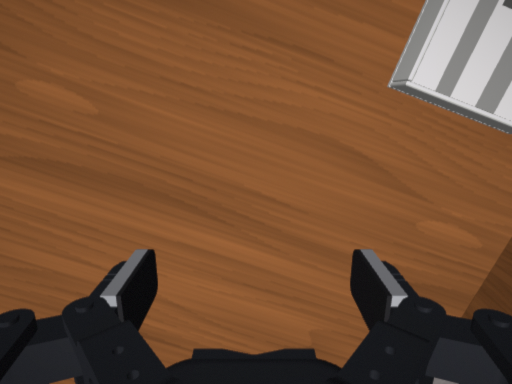

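The top view has +x up and +y left. The tower is at (190,173) behind the left pad (200,217). The vase is at (281,158) behind the right pad (288,202). So black goes to the left pad and white to the right. White jar is at (364,227), black jar (130,173), green tub (369,165), and the red bottle (418,198) sits between two pink ones. Next I measure all of these.

```bash
cat > h.py <<'E'
from rig import env
import cv2, numpy as np
def grab(n,save=None):
    d=env.get_image(n)
    if save: cv2.imwrite(f"pics/{save}.png",cv2.cvtColor(d["image"],cv2.COLOR_RGB2BGR))
    return d
def ray(d,uv,z):
    K,T=d["intrinsics"],d["world_from_camera"]
    p=np.linalg.inv(K)@np.array([uv[0],uv[1],1.]); v=T[:3,:3]@np.array([p[0],-p[1],-p[2]])
    return T[:3,3]+v*(z-T[2,3])/v[2]
def proj(d,P):
    T=np.linalg.inv(d["world_from_camera"]); c=T[:3,:3]@np.asarray(P)+T[:3,3]
    q=d["intrinsics"]@np.array([c[0],-c[1],-c[2]]); return q[:2]/q[2]
def blobs(m,amin=40):
    m=cv2.morphologyEx(m.astype(np.uint8),cv2.MORPH_CLOSE,np.ones((3,3)))
    n,l,s,c=cv2.connectedComponentsWithStats(m)
    return sorted([(int(s[i,4]),c[i].round(1).tolist(),s[i,:4].tolist()) for i in range(1,n) if s[i,4]>=amin],reverse=True), l
def hsv(d): return cv2.cvtColor(d["image"],cv2.COLOR_RGB2HSV).astype(int)
def near(d,mask,uv,r=25):
    m=mask.copy(); yy,xx=np.mgrid[:384,:512]; m&=((xx-uv[0])**2+(yy-uv[1])**2<r*r)
    b,l=blobs(m); return b
E
python3 - <<'E'
from h import *
for n,g in (("top",dict(white=(364,227),black=(130,173),tub=(369,165),red=(418,198),blue=(86,194),vase=(281,158),tower=(190,173),pl=(200,217),pr=(288,202),p1=(409,171),p2=(408,229))),
            ("scene",dict(white=(135,217),black=(355,158),tub=(153,273),red=(90,268),blue=(373,131),pl=(280,162),pr=(214,208),p1=(91,236),p2=(108,289)))):
    d=grab(n); H=hsv(d); h,s,v=H[...,0],H[...,1],H[...,2]
    M=dict(white=(s<70)&(v>140),black=v<60,tub=(h>60)&(h<90)&(s>100),red=((h<6)|(h>174))&(s>180),blue=(h>105)&(h<128)&(s>150),pl=(h<25)&(s>60))
    M.update(vase=M["white"],tower=M["black"],pr=M["pl"],p1=(h>150)&(h<174)&(s>60),p2=(h>150)&(h<174)&(s>60))
    z=dict(white=.035,black=.035,tub=.03,red=.035,blue=.035,vase=.062,tower=.062,pl=.015,pr=.015,p1=.035,p2=.035)
    for k,uv in g.items():
        b=near(d,M[k],uv,22 if k[:2] in("pl","pr") else 25)[:2]
        for a in b: print(n,k,a,ray(d,a[1],z[k])[:2].round(4))
    B=blobs((s<60)&(v>70)&(v<140),3000) if n=="top" else None
    if B:
        print(B[0])
        i=[j for j in range(1,B[1].max()+1) if B[1][190,240]==j][0]
        c=max(cv2.findContours((B[1]==i).astype(np.uint8),0,2)[0],key=cv2.contourArea)
        r=cv2.minAreaRect(c); print(r,[ray(d,p,.012)[:2].round(4) for p in cv2.boxPoints(r)])
E
```

```text
top white (389, [364.6, 226.0], [351, 217, 26, 20]) [ 0.4137 -0.302 ]
top black (392, [129.6, 173.8], [118, 164, 25, 20]) [0.5606 0.32  ]
top tub (434, [369.1, 165.2], [357, 154, 25, 22]) [ 0.576 -0.32 ]
top red (215, [415.6, 198.2], [406, 192, 22, 13]) [ 0.4856 -0.4401]
top blue (429, [85.6, 194.4], [72, 185, 28, 19]) [0.5073 0.4363]
top vase (327, [280.6, 156.4], [271, 147, 21, 21]) [ 0.5985 -0.08  ]
top tower (683, [191.0, 173.2], [177, 159, 30, 29]) [0.5576 0.1535]
top pl (527, [200.4, 216.8], [188, 204, 26, 26]) [0.4437 0.1349]
top pl (64, [180.6, 219.8], [179, 208, 5, 23]) [0.4364 0.1883]
top pr (524, [287.9, 201.6], [275, 189, 26, 26]) [ 0.4815 -0.1018]
top pr (64, [307.2, 198.3], [304, 187, 6, 24]) [ 0.4898 -0.1542]
top p1 (213, [407.4, 171.4], [398, 164, 21, 15]) [ 0.5575 -0.4205]
top p2 (210, [406.8, 228.6], [397, 222, 22, 14]) [ 0.4053 -0.414 ]
[(8024, [242.7, 189.6], [173, 140, 137, 100]), (4343, [270.6, 11.9], [132, 0, 248, 25]), (3008, [335.5, 327.6], [239, 279, 213, 105])]
((240.59262084960938, 189.4644317626953), (80.90388488769531, 125.62281036376953), 80.29335021972
[... 164 characters left out ...]
[ 0.411  -0.2954]
scene black (399, [354.8, 158.2], [345, 145, 21, 27]) [0.5598 0.3208]
scene tub (154, [156.5, 277.1], [140, 259, 26, 28]) [ 0.5885 -0.3113]
scene red (305, [90.6, 269.1], [78, 257, 24, 23]) [ 0.4892 -0.4385]
scene blue (379, [373.4, 130.5], [364, 118, 21, 26]) [0.5065 0.4376]
scene pl (340, [279.2, 162.1], [268, 153, 23, 19]) [0.4449 0.1353]
scene pl (317, [283.1, 148.6], [259, 141, 43, 22]) [0.4084 0.1733]
scene pr (428, [214.1, 208.0], [202, 198, 25, 21]) [ 0.4829 -0.1013]
scene pr (93, [203.1, 192.4], [194, 187, 21, 15]) [ 0.4223 -0.1039]
scene p1 (308, [90.7, 237.9], [79, 226, 23, 23]) [ 0.4083 -0.4121]
scene p2 (320, [108.4, 289.4], [96, 278, 24, 22]) [ 0.5596 -0.4188]
```

Pads: left (0.4437, 0.1349), right (0.4815, -0.1018). They are 239.7 mm apart, board yaw is 0.158 rad, midpoint (0.4626, 0.0166). I'll use one tool yaw of about 9° for everything. First I hover over the white jar.

>>> {"name": "apply_moves", "arguments": {"plan": [{"tx":40,"ty":30,"rz":-0.1},{"tx":80,"ty":70,"rz":-0.186},{"tx":115,"ty":105,"rz":-0.186},{"tx":150,"ty":140,"rz":-0.186},{"tx":185,"ty":175,"rz":-0.186},{"tx":215,"ty":205,"rz":-0.186},{"tx":228,"ty":217,"rz":-0.186},{"tx":228,"ty":217,"rz":-0.186},{"tx":228,"ty":217,"rz":-0.186}], "grip_force": 40}}

```text
validation failed for argument at $.pl...
```

```bash
python3 - <<'E'
from h import *
print(env.grip_depth); d=grab("wrist","w1"); o=env.observe(); print(o["position"],o["tool_rot"],o["time_s"])
print("jar pred",proj(d,[.413,-.3,.07]),"tcp",proj(d,o["position"]))
E
```

```text
-0.0187
[ 0.18433784 -0.5180835   0.23111175] [[ 9.42150256e-01  3.35190830e-01 -5.58749185e-05]
 [ 3.35190818e-01 -9.42150142e-01  4.73896429e-04]
 [ 1.06203175e-04 -4.65210401e-04 -9.99999886e-01]] 0.3
jar pred [  68.22119411 -229.01976775] tcp [254.29236903 252.26898104]
```

View pics/w1.png

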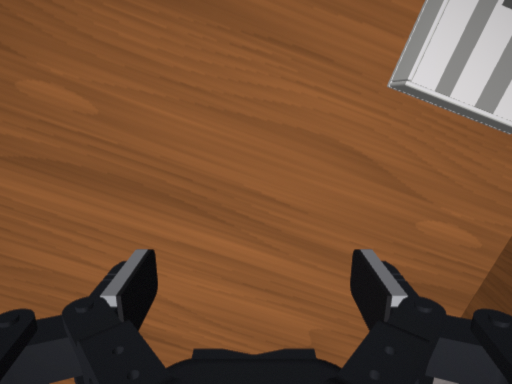

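The wrist picture is unchanged because the move was refused. I retry with every field filled in.

>>> {"name": "apply_moves", "arguments": {"plan": [{"tx":40,"ty":30,"tz":0,"rx":0,"ry":0,"rz":-0.1,"jaw":1},{"tx":80,"ty":70,"tz":0,"rx":0,"ry":0,"rz":-0.186,"jaw":1},{"tx":115,"ty":105,"tz":0,"rx":0,"ry":0,"rz":-0.186,"jaw":1},{"tx":150,"ty":140,"tz":0,"rx":0,"ry":0,"rz":-0.186,"jaw":1},{"tx":185,"ty":175,"tz":0,"rx":0,"ry":0,"rz":-0.186,"jaw":1},{"tx":215,"ty":205,"tz":0,"rx":0,"ry":0,"rz":-0.186,"jaw":1},{"tx":228,"ty":217,"tz":0,"rx":0,"ry":0,"rz":-0.186,"jaw":1},{"tx":228,"ty":217,"tz":0,"rx":0,"ry":0,"rz":-0.186,"jaw":1}], "grip_force": 40}}

```text
time_s: 1.1
position: [0.4137, -0.2993, 0.2312]
tool_rot: [[0.987, 0.159, 0.0], [0.159, -0.987, 0.001], [0.0, -0.0, -1.0]]
ft_force: [-0.2, -0.4, 0.2]
grip_width: 0.0854
```

```bash
python3 - <<'E'
from h import *
d=grab("wrist","w2"); o=env.observe(); print(o["position"],o["time_s"])
print("jar pred",proj(d,[.413,-.3,.07]))
E
```

```text
[ 0.41275328 -0.30049528  0.23109061] 1.15
jar pred [254.26885376 175.6204289 ]
```

View pics/w2.png

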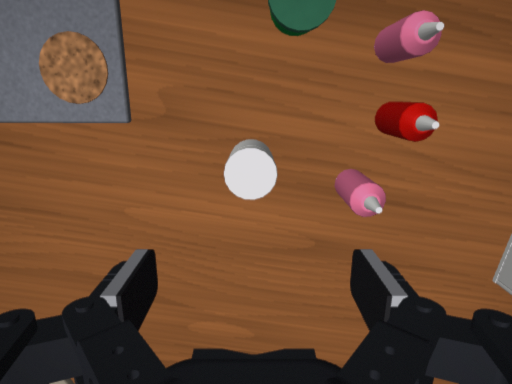

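The white lid shows at about (250,173), the red bottle's shoulder at about (415,122), and the pad at (73,68). I measure the lid circle.

```bash
cat >> h.py <<'E'
def lid(d,mask,uv,z,r=45):
    yy,xx=np.mgrid[:384,:512]; m=(mask&((xx-uv[0])**2+(yy-uv[1])**2<r*r)).astype(np.uint8)
    m=cv2.morphologyEx(m,cv2.MORPH_OPEN,np.ones((3,3)))
    c=max(cv2.findContours(m,0,1)[0],key=cv2.contourArea); e=cv2.fitEllipse(cv2.convexHull(c))
    P=ray(d,e[0],z); Z=np.linalg.norm(P-d["world_from_camera"][:3,3])
    print("ellipse",np.round(e[0],1),np.round(e[1],1),"diam mm",np.round(np.array(e[1])*Z/d["intrinsics"][0,0]*1000,1),"P",P.round(4)); return P
E
python3 - <<'E'
from h import *
d=grab("wrist"); H=hsv(d); print(H[173,250],H[146,250])
s,v=H[...,1],H[...,2]
P=lid(d,(s<40)&(v>205),(250,173),.07)
h=H[...,0]
print("pad");lid(d,(h<25)&(s>60)&~((h>3)&(h<12)&(s>150)&(v<140)),(73,68),.015,37)
print("P-tcp",(P-env.observe()["position"]))
E
```

```text
[130   3 222] [ 30   2 143]
ellipse [248.7 172.1] [50.5 51.7] diam mm [47.7 48.8] P [ 0.4146 -0.2956  0.07  ]
pad
ellipse [72.1 67.1] [65.3 73.1] diam mm [80.1 89.7] P [ 0.4824 -0.1024  0.015 ]
P-tcp [ 0.00240955  0.00569398 -0.16106759]
```

```bash
python3 - <<'E'
from h import *
d=grab("wrist"); H=hsv(d)
print(H[173,220:282,2]); print(H[173,220:282,1]); print(H[135:205,250,2])
s,v=H[...,1],H[...,2]
for t in (160,180,195): lid(d,(s<60)&(v>t),(250,173),.07)
E
```

```text
[130 140 192 219 221 222 222 222 222 221 222 222 222 222 222 222 222 222
 221 222 222 222 221 222 222 222 222 222 222 221 222 222 222 222 222 222
 222 222 222 222 222 223 222 222 222 222 222 222 222 222 223 223 222 222
 209 141 128 128 128 128 128 129]
[165 115  21   2   2   3   3   2   3   2   3   3   3   3   3   3   3   3
   2   3   3   3   2   3   3   2   3   3   3   2   3   3   2   2   3   3
   2   3   3   3   3   5   3   3   3   3   3   3   3   3   3   5   3   3
   2  43 143 163 163 165 163 164]
[129 125 127 130 131 130 130 128 134 131 137 197 220 222 222 222 222 222
 222 222 222 222 222 222 222 222 222 222 222 222 222 222 222 222 222 221
 221 221 222 221 222 222 222 221 222 222 221 222 222 222 221 222 222 221
 222 221 222 222 221 221 221 219 182 150 142 144 146 147 145 143]
ellipse [248.  171.3] [52.1 53.1] diam mm [49.1 50.1] P [ 0.4146 -0.2956  0.07  ]
ellipse [248.1 171.3] [51.5 52.4] diam mm [48.6 49.5] P [ 0.4146 -0.2956  0.07  ]
ellipse [248.1 171.3] [50.9 52.1] diam mm [48.  49.2] P [ 0.4146 -0.2956  0.07  ]
```

>>> {"name": "apply_moves", "arguments": {"plan": [{"tx":2,"ty":6,"tz":-20,"rx":0,"ry":0,"rz":0,"jaw":1},{"tx":2,"ty":6,"tz":-65,"rx":0,"ry":0,"rz":0,"jaw":1},{"tx":2,"ty":6,"tz":-110,"rx":0,"ry":0,"rz":0,"jaw":1},{"tx":2,"ty":6,"tz":-150,"rx":0,"ry":0,"rz":0,"jaw":1},{"tx":2,"ty":6,"tz":-190,"rx":0,"ry":0,"rz":0,"jaw":1},{"tx":2,"ty":6,"tz":-213,"rx":0,"ry":0,"rz":0,"jaw":1},{"tx":2,"ty":6,"tz":-213,"rx":0,"ry":0,"rz":0,"jaw":1},{"tx":2,"ty":6,"tz":-213,"rx":0,"ry":0,"rz":0,"jaw":-1},{"tx":2,"ty":6,"tz":-213,"rx":0,"ry":0,"rz":0,"jaw":-1},{"tx":2,"ty":6,"tz":-213,"rx":0,"ry":0,"rz":0,"jaw":-1},{"tx":2,"ty":6,"tz":-213,"rx":0,"ry":0,"rz":0,"jaw":-1},{"tx":2,"ty":6,"tz":-213,"rx":0,"ry":0,"rz":0,"jaw":-1}], "grip_force": 40}}

```text
time_s: 2.45
position: [0.4141, -0.2962, 0.0197]
tool_rot: [[0.988, 0.155, 0.001], [0.155, -0.988, -0.002], [0.001, 0.002, -1.0]]
ft_force: [-1.7, 1.5, 5.6]
grip_width: 0.0497
```

>>> {"name": "apply_moves", "arguments": {"plan": [{"tx":0,"ty":0,"tz":30,"rx":0,"ry":0,"rz":0,"jaw":-1},{"tx":0,"ty":0,"tz":70,"rx":0,"ry":0,"rz":0,"jaw":-1},{"tx":10,"ty":30,"tz":90,"rx":0,"ry":0,"rz":0,"jaw":-1},{"tx":25,"ty":70,"tz":90,"rx":0,"ry":0,"rz":0,"jaw":-1},{"tx":39,"ty":110,"tz":90,"rx":0,"ry":0,"rz":0,"jaw":-1},{"tx":53,"ty":150,"tz":90,"rx":0,"ry":0,"rz":0,"jaw":-1},{"tx":62,"ty":180,"tz":90,"rx":0,"ry":0,"rz":0,"jaw":-1},{"tx":67,"ty":194,"tz":90,"rx":0,"ry":0,"rz":0,"jaw":-1},{"tx":67,"ty":194,"tz":70,"rx":0,"ry":0,"rz":0,"jaw":-1},{"tx":67,"ty":194,"tz":50,"rx":0,"ry":0,"rz":0,"jaw":-1},{"tx":67,"ty":194,"tz":50,"rx":0,"ry":0,"rz":0,"jaw":-1}]}}

```text
time_s: 3.55
position: [0.4801, -0.1016, 0.0687]
tool_rot: [[0.988, 0.155, -0.002], [0.155, -0.988, -0.0], [-0.002, 0.0, -1.0]]
ft_force: [-0.5, -0.4, -3.4]
grip_width: 0.0495
```

```bash
python3 - <<'E'
from h import *
a=grab("top","a"); b=grab("wrist","b"); c=grab("scene","c"); o=env.observe(); print(o["position"],o["tool_rot"],o["ft_force"],o["grip_width"])
i=np.hstack([cv2.resize(x["image"],(400,300)) for x in (b,c)]); cv2.imwrite("pics/p3.png",i[...,::-1])
print(proj(b,[.4815,-.1018,.015]))
E
```

```text
[ 0.48156754 -0.10253882  0.07083878] [[ 0.98799117  0.15448422  0.00283979]
 [ 0.1544914  -0.98799094 -0.00251087]
 [ 0.00241779  0.00291944 -0.99999282]] [ 0.01243111  0.23069321 -2.72590679] 0.04947969135854834
[253.39305958 211.87534469]
```

View pics/p3.png

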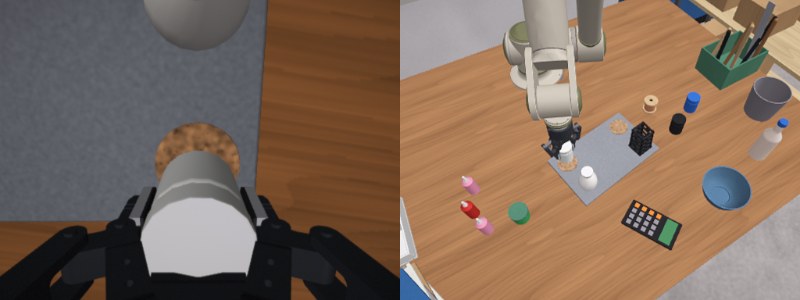

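The jar is held upright over the right pad, which shows behind it in the wrist picture. I lower it.

>>> {"name": "apply_moves", "arguments": {"plan": [{"tx":0,"ty":1,"tz":-15,"rx":0,"ry":0,"rz":0,"jaw":-1},{"tx":0,"ty":1,"tz":-28,"rx":0,"ry":0,"rz":0,"jaw":-1},{"tx":0,"ty":1,"tz":-33,"rx":0,"ry":0,"rz":0,"jaw":-1},{"tx":0,"ty":1,"tz":-35,"rx":0,"ry":0,"rz":0,"jaw":-1},{"tx":0,"ty":1,"tz":-35,"rx":0,"ry":0,"rz":0,"jaw":-1},{"tx":0,"ty":1,"tz":-35,"rx":0,"ry":0,"rz":0,"jaw":-1}]}}

```text
time_s: 4.3
position: [0.4819, -0.1017, 0.0365]
tool_rot: [[0.988, 0.154, 0.004], [0.154, -0.988, -0.003], [0.003, 0.004, -1.0]]
ft_force: [1.2, -0.2, -3.5]
grip_width: 0.0495
```

>>> {"name": "apply_moves", "arguments": {"plan": [{"tx":0,"ty":0,"tz":-2,"rx":0,"ry":0,"rz":0,"jaw":-1},{"tx":0,"ty":0,"tz":-3,"rx":0,"ry":0,"rz":0,"jaw":-1},{"tx":0,"ty":0,"tz":-3,"rx":0,"ry":0,"rz":0,"jaw":-1}]}}

```text
time_s: 4.6
position: [0.4824, -0.1018, 0.0346]
tool_rot: [[0.988, 0.155, 0.006], [0.155, -0.988, -0.004], [0.005, 0.005, -1.0]]
ft_force: [-2.1, 1.5, 8.9]
grip_width: 0.0491
```

>>> {"name": "apply_moves", "arguments": {"plan": [{"tx":0,"ty":0,"tz":0,"rx":0,"ry":0,"rz":0,"jaw":0.3},{"tx":0,"ty":0,"tz":0,"rx":0,"ry":0,"rz":0,"jaw":1},{"tx":0,"ty":0,"tz":0,"rx":0,"ry":0,"rz":0,"jaw":1},{"tx":0,"ty":0,"tz":0,"rx":0,"ry":0,"rz":0,"jaw":1},{"tx":0,"ty":0,"tz":40,"rx":0,"ry":0,"rz":0,"jaw":1},{"tx":0,"ty":0,"tz":80,"rx":0,"ry":0,"rz":0,"jaw":1},{"tx":0,"ty":0,"tz":125,"rx":0,"ry":0,"rz":0,"jaw":1},{"tx":0,"ty":0,"tz":170,"rx":0,"ry":0,"rz":0,"jaw":1},{"tx":0,"ty":30,"tz":196,"rx":0,"ry":0,"rz":0,"jaw":1},{"tx":0,"ty":30,"tz":196,"rx":0,"ry":0,"rz":0,"jaw":1}]}}

```text
time_s: 5.6
position: [0.4833, -0.0703, 0.2342]
tool_rot: [[0.988, 0.157, 0.012], [0.157, -0.988, -0.006], [0.011, 0.008, -1.0]]
ft_force: [0.4, -0.6, -0.9]
grip_width: 0.0851
```

```bash
python3 - <<'E'
from h import *
b=grab("wrist","w4"); c=grab("scene"); t=grab("top"); o=env.observe(); print(o["position"],o["tool_rot"],o["ft_force"],o["grip_width"],o["time_s"])
i=np.hstack([cv2.resize(x["image"],(400,300)) for x in (b,c)]); cv2.imwrite("pics/p4.png",i[...,::-1])
H=hsv(b); q=proj(b,[.482,-.102,.085]); print(q)
lid(b,(H[...,1]<40)&(H[...,2]>200),q,.085)
E
```

```text
[ 0.48200236 -0.07190383  0.22959123] [[ 0.98791117  0.15496903  0.00401443]
 [ 0.15498289 -0.98791128 -0.00340569]
 [ 0.00343812  0.00398668 -0.99998614]] [ 0.42889663 -0.13529029 -0.04230211] 0.08530796194642076 5.75
[286.19115914 186.06822197]
ellipse [285.5 185.1] [50.8 53. ] diam mm [46.7 48.8] P [ 0.4828 -0.1012  0.085 ]
```

View pics/p4.png

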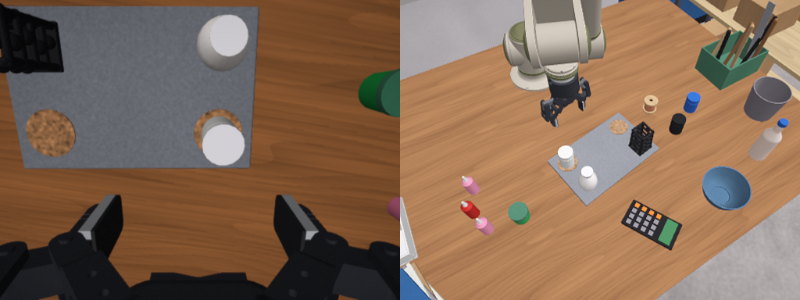

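White jar at (0.4828, -0.1012), within 1 mm of the pad centre. Next the black jar, with a small correction for tool tilt.

>>> {"name": "apply_moves", "arguments": {"plan": [{"tx":10,"ty":40,"tz":0,"rx":0.003,"ry":0.004,"rz":0,"jaw":1},{"tx":20,"ty":85,"tz":0,"rx":0.003,"ry":0.004,"rz":0,"jaw":1},{"tx":30,"ty":130,"tz":0,"rx":0.003,"ry":0.004,"rz":0,"jaw":1},{"tx":39,"ty":175,"tz":0,"rx":0.003,"ry":0.004,"rz":0,"jaw":1},{"tx":48,"ty":220,"tz":0,"rx":0.003,"ry":0.004,"rz":0,"jaw":1},{"tx":57,"ty":265,"tz":0,"rx":0.003,"ry":0.004,"rz":0,"jaw":1},{"tx":65,"ty":310,"tz":0,"rx":0.003,"ry":0.004,"rz":0,"jaw":1},{"tx":73,"ty":355,"tz":0,"rx":0.003,"ry":0.004,"rz":0,"jaw":1},{"tx":78,"ty":385,"tz":0,"rx":0.003,"ry":0.004,"rz":0,"jaw":1},{"tx":78,"ty":392,"tz":0,"rx":0.003,"ry":0.004,"rz":0,"jaw":1},{"tx":78,"ty":392,"tz":0,"rx":0.003,"ry":0.004,"rz":0,"jaw":1},{"tx":78,"ty":392,"tz":0,"rx":0.003,"ry":0.004,"rz":0,"jaw":1}]}}

```text
time_s: 6.95
position: [0.5601, 0.3187, 0.2287]
tool_rot: [[0.988, 0.154, -0.001], [0.154, -0.988, -0.001], [-0.002, 0.001, -1.0]]
ft_force: [0.6, 0.6, -0.1]
grip_width: 0.0854
```

```bash
python3 - <<'E'
from h import *
b=grab("wrist","w5"); o=env.observe(); print(o["position"],o["tool_rot"],o["time_s"])
H=hsv(b); q=proj(b,[.56,.32,.07]); print(q)
for y in range(-40,45,3): print(H[int(q[1])+y,int(q[0])-1,2],end=' ')
print()
for t in (40,60,80): lid(b,(H[...,2]<t),q,.07,60)
E
```

```text
[0.56020404 0.31852158 0.22915141] [[ 9.88169039e-01  1.53366213e-01 -8.68973921e-04]
 [ 1.53365284e-01 -9.88169007e-01 -1.05016061e-03]
 [-1.01975225e-03  9.04465773e-04 -9.99999071e-01]] 7.0
[251.93743293 175.00079925]
137 133 19 19 21 34 34 34 33 33 32 33 33 34 34 32 35 33 33 33 34 34 141 151 155 143 145 160 156 
ellipse [253.4 169.9] [51. 59.] diam mm [47.7 55.2] P [0.565  0.3194 0.07  ]
ellipse [253.4 170. ] [51.8 60.2] diam mm [48.4 56.3] P [0.565  0.3194 0.07  ]
ellipse [253.3 169.9] [52.8 60.7] diam mm [49.4 56.8] P [0.565  0.3195 0.07  ]
```

View pics/w5.png

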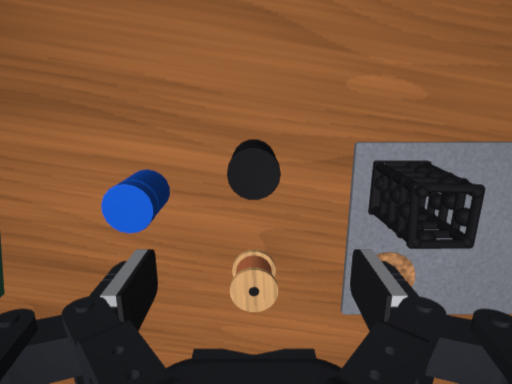

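```bash
python3 - <<'E'
from h import *
b=grab("wrist"); o=env.observe(); 
H=hsv(b)
P=lid(b,(H[...,2]<60)&(H[...,2]>27),(253,172),.07,40)
print(o["position"],P-o["position"])
t=grab("top")
for n,z,f in(("pl",.015,(73,68)),): print(ray(t,(200.4,216.8),.015))
E
```

```text
ellipse [253.1 173.3] [51.3 52.6] diam mm [48.2 49.4] P [0.5619 0.319  0.07  ]
[0.56024109 0.31856572 0.22945464] [ 0.00161336  0.00046635 -0.15945464]
[0.4437319  0.13491355 0.015     ]
```

>>> {"name": "apply_moves", "arguments": {"plan": [{"tx":2,"ty":0,"tz":-40,"rx":0,"ry":0,"rz":0,"jaw":1},{"tx":2,"ty":0,"tz":-85,"rx":0,"ry":0,"rz":0,"jaw":1},{"tx":2,"ty":0,"tz":-130,"rx":0,"ry":0,"rz":0,"jaw":1},{"tx":2,"ty":0,"tz":-170,"rx":0,"ry":0,"rz":0,"jaw":1},{"tx":2,"ty":0,"tz":-200,"rx":0,"ry":0,"rz":0,"jaw":1},{"tx":2,"ty":0,"tz":-210,"rx":0,"ry":0,"rz":0,"jaw":1},{"tx":2,"ty":0,"tz":-210,"rx":0,"ry":0,"rz":0,"jaw":1},{"tx":2,"ty":0,"tz":-210,"rx":0,"ry":0,"rz":0,"jaw":-1},{"tx":2,"ty":0,"tz":-210,"rx":0,"ry":0,"rz":0,"jaw":-1},{"tx":2,"ty":0,"tz":-210,"rx":0,"ry":0,"rz":0,"jaw":-1},{"tx":2,"ty":0,"tz":-210,"rx":0,"ry":0,"rz":0,"jaw":-1},{"tx":2,"ty":0,"tz":-210,"rx":0,"ry":0,"rz":0,"jaw":-1}]}}

```text
time_s: 8.3
position: [0.563, 0.3191, 0.0216]
tool_rot: [[0.988, 0.153, 0.003], [0.153, -0.988, 0.001], [0.003, -0.0, -1.0]]
ft_force: [-0.4, -0.3, 6.8]
grip_width: 0.0495
```

>>> {"name": "apply_moves", "arguments": {"plan": [{"tx":0,"ty":0,"tz":40,"rx":0,"ry":0,"rz":0,"jaw":-1},{"tx":0,"ty":0,"tz":85,"rx":0,"ry":0,"rz":0,"jaw":-1},{"tx":-10,"ty":-10,"tz":125,"rx":0,"ry":0,"rz":0,"jaw":-1},{"tx":-40,"ty":-35,"tz":140,"rx":0,"ry":0,"rz":0,"jaw":-1},{"tx":-70,"ty":-65,"tz":140,"rx":0,"ry":0,"rz":0,"jaw":-1},{"tx":-95,"ty":-100,"tz":140,"rx":0,"ry":0,"rz":0,"jaw":-1},{"tx":-110,"ty":-140,"tz":140,"rx":0,"ry":0,"rz":0,"jaw":-1},{"tx":-118,"ty":-175,"tz":130,"rx":0,"ry":0,"rz":0,"jaw":-1},{"tx":-118,"ty":-184,"tz":100,"rx":0,"ry":0,"rz":0,"jaw":-1},{"tx":-118,"ty":-184,"tz":65,"rx":0,"ry":0,"rz":0,"jaw":-1},{"tx":-118,"ty":-184,"tz":50,"rx":0,"ry":0,"rz":0,"jaw":-1},{"tx":-118,"ty":-184,"tz":50,"rx":0,"ry":0,"rz":0,"jaw":-1}]}}

```text
time_s: 9.5
position: [0.4441, 0.1349, 0.0706]
tool_rot: [[0.988, 0.153, -0.0], [0.153, -0.988, 0.0], [-0.0, -0.0, -1.0]]
ft_force: [0.6, -1.0, -1.4]
grip_width: 0.0494
```

```bash
python3 - <<'E'
from h import *
b=grab("wrist","b"); c=grab("scene","c"); o=env.observe(); print(o["position"],o["tool_rot"],o["ft_force"],o["grip_width"])
i=np.hstack([cv2.resize(x["image"],(400,300)) for x in (b,c)]); cv2.imwrite("pics/p6.png",i[...,::-1])
E
```

```text
[0.44544222 0.13518339 0.07247768] [[ 9.88129791e-01  1.53565894e-01  4.12699956e-03]
 [ 1.53564957e-01 -9.88138405e-01  5.44899367e-04]
 [ 4.16172472e-03  9.53312132e-05 -9.99991335e-01]] [-0.27687053 -0.36883195 -0.93890449] 0.04930578814931534
```

View pics/p6.png

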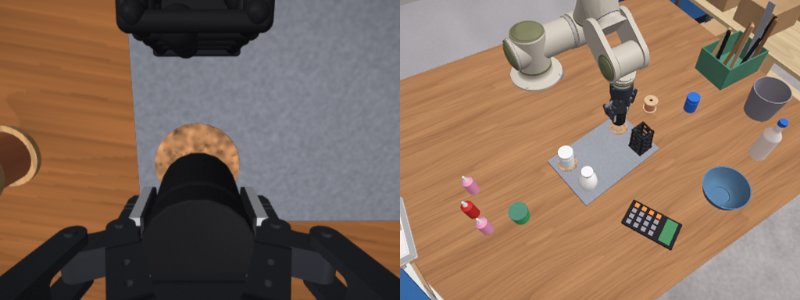

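The black jar is held upright over the left pad.

>>> {"name": "apply_moves", "arguments": {"plan": [{"tx":-1,"ty":0,"tz":-15,"rx":0,"ry":0.003,"rz":0,"jaw":-1},{"tx":-1,"ty":0,"tz":-28,"rx":0,"ry":0.003,"rz":0,"jaw":-1},{"tx":-1,"ty":0,"tz":-33,"rx":0,"ry":0.003,"rz":0,"jaw":-1},{"tx":-1,"ty":0,"tz":-36,"rx":0,"ry":0.003,"rz":0,"jaw":-1},{"tx":-1,"ty":0,"tz":-37,"rx":0,"ry":0.003,"rz":0,"jaw":-1},{"tx":-1,"ty":0,"tz":-37,"rx":0,"ry":0.003,"rz":0,"jaw":-1},{"tx":-1,"ty":0,"tz":-37,"rx":0,"ry":0.003,"rz":0,"jaw":-1}]}}

```text
time_s: 10.3
position: [0.4449, 0.1353, 0.0366]
tool_rot: [[0.988, 0.154, 0.003], [0.154, -0.988, 0.001], [0.003, -0.0, -1.0]]
ft_force: [-1.1, 0.2, 6.5]
grip_width: 0.0493
```

Contact is felt (+6.5 N), so I release and rise.

>>> {"name": "apply_moves", "arguments": {"plan": [{"tx":0,"ty":0,"tz":0,"rx":0,"ry":0,"rz":0,"jaw":0.3},{"tx":0,"ty":0,"tz":0,"rx":0,"ry":0,"rz":0,"jaw":1},{"tx":0,"ty":0,"tz":0,"rx":0,"ry":0,"rz":0,"jaw":1},{"tx":0,"ty":0,"tz":0,"rx":0,"ry":0,"rz":0,"jaw":1},{"tx":0,"ty":0,"tz":40,"rx":0,"ry":0,"rz":0,"jaw":1},{"tx":0,"ty":0,"tz":80,"rx":0,"ry":0,"rz":0,"jaw":1},{"tx":0,"ty":0,"tz":125,"rx":0,"ry":0,"rz":0,"jaw":1},{"tx":0,"ty":0,"tz":170,"rx":0,"ry":0,"rz":0,"jaw":1},{"tx":0,"ty":-40,"tz":194,"rx":0,"ry":0,"rz":0,"jaw":1},{"tx":18,"ty":-117,"tz":194,"rx":0,"ry":0,"rz":0,"jaw":1},{"tx":18,"ty":-117,"tz":194,"rx":0,"ry":0,"rz":0,"jaw":1},{"tx":18,"ty":-117,"tz":194,"rx":0,"ry":0,"rz":0,"jaw":1}]}}

```text
time_s: 11.5
position: [0.4636, 0.0154, 0.2306]
tool_rot: [[0.989, 0.15, 0.003], [0.15, -0.989, 0.0], [0.003, 0.0, -1.0]]
ft_force: [-0.0, -0.1, -0.2]
grip_width: 0.0853
```

```bash
python3 - <<'E'
from h import *
b=grab("wrist","w7"); o=env.observe(); print(o["position"],o["tool_rot"],o["time_s"])
H=hsv(b)
q=proj(b,[.444,.135,.085]); print(q); lid(b,(H[...,2]<60)&(H[...,2]>27),q,.085,40)
q=proj(b,[.482,-.102,.085]); print(q); lid(b,(H[...,1]<40)&(H[...,2]>200),q,.085,40)
E
```

```text
[0.46305968 0.01705309 0.23042909] [[ 9.88563053e-01  1.50785221e-01  2.62801094e-03]
 [ 1.50783607e-01 -9.88566467e-01  8.03259044e-04]
 [ 2.71908308e-03 -3.97811246e-04 -9.99996224e-01]] 11.55
[118.94995751 181.09609744]Traceback (most recent call last):
  File "<stdin>", line 4, in <module>
  File "h.py", line 25, in lid
    c=max(cv2.findContours(m,0,1)[0],key=cv2.contourArea); e=cv2.fitEllipse(cv2.convexHull(c))
ValueError: max() iterable argument is empty
```

View pics/w7.png

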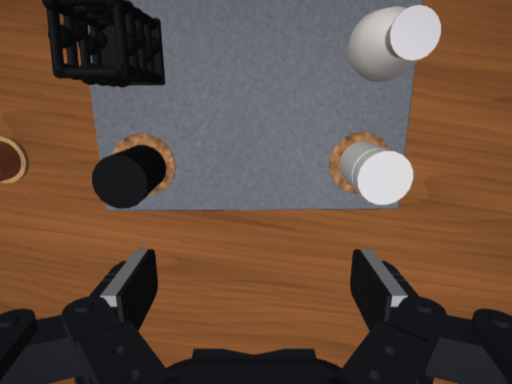

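Both jars stand on their pads: black lid at (121,178), white at (384,177), close to prediction. Next the tub.

>>> {"name": "apply_moves", "arguments": {"plan": [{"tx":14,"ty":-42,"tz":0,"rx":0,"ry":0.002,"rz":0.006,"jaw":1},{"tx":29,"ty":-86,"tz":0,"rx":0,"ry":0.002,"rz":0.006,"jaw":1},{"tx":44,"ty":-130,"tz":0,"rx":0,"ry":0.002,"rz":0.006,"jaw":1},{"tx":58,"ty":-174,"tz":0,"rx":0,"ry":0.002,"rz":0.006,"jaw":1},{"tx":73,"ty":-218,"tz":0,"rx":0,"ry":0.002,"rz":0.006,"jaw":1},{"tx":88,"ty":-262,"tz":0,"rx":0,"ry":0.002,"rz":0.006,"jaw":1},{"tx":102,"ty":-306,"tz":0,"rx":0,"ry":0.002,"rz":0.006,"jaw":1},{"tx":113,"ty":-335,"tz":0,"rx":0,"ry":0.002,"rz":0.006,"jaw":1},{"tx":113,"ty":-335,"tz":0,"rx":0,"ry":0.002,"rz":0.006,"jaw":1},{"tx":113,"ty":-335,"tz":0,"rx":0,"ry":0.002,"rz":0.006,"jaw":1}]}}

```text
time_s: 12.55
position: [0.5764, -0.317, 0.2297]
tool_rot: [[0.988, 0.157, -0.0], [0.157, -0.988, 0.002], [-0.0, -0.002, -1.0]]
ft_force: [0.3, 1.4, -0.1]
grip_width: 0.0854
```

```bash
python3 - <<'E'
from h import *
b=grab("wrist","w8"); o=env.observe(); print(o["position"],o["tool_rot"],o["time_s"])
H=hsv(b); q=proj(b,[.576,-.318,.055]); u,w=q.astype(int); print(q)
for y in range(-45,46,4): print(H[w+y,u].tolist(),end=' ')
E
```

```text
[ 0.5762843  -0.31643644  0.23019977] [[ 9.87449484e-01  1.57935161e-01  1.99912922e-05]
 [ 1.57934889e-01 -9.87447999e-01  1.73785089e-03]
 [ 2.94208123e-04 -1.71288265e-03 -9.99998490e-01]] 12.6
[254.84093535 172.09887356]
[13, 164, 134] [13, 165, 141] [13, 164, 134] [19, 146, 108] [76, 124, 97] [76, 127, 104] [76, 126, 103] [76, 127, 104] [76, 127, 104] [76, 125, 104] [76, 127, 104] [76, 128, 106] [76, 126, 107] [76, 126, 103] [76, 126, 105] [76, 125, 106] [76, 126, 105] [76, 126, 105] [76, 125, 106] [13, 162, 146] [13, 164, 129] [13, 164, 137] [13, 164, 134]
```

View pics/w8.png

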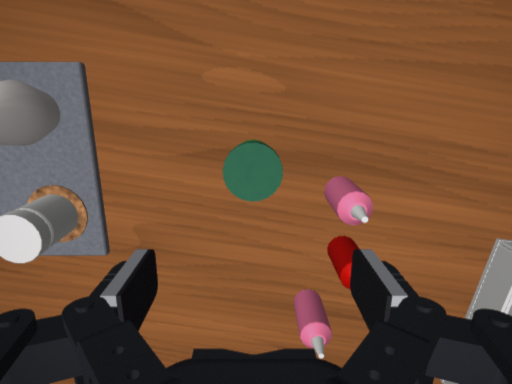

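```bash
python3 - <<'E'
from h import *
b=grab("wrist"); o=env.observe(); H=hsv(b); g=(H[...,0]>60)&(H[...,0]<95)&(H[...,1]>80)
P=lid(b,g&(H[...,2]>=99),(253,171),.055); P2=lid(b,g,(253,171),.055)
print(o["position"],P-o["position"])
E
```

```text
ellipse [252.7 171.7] [57.  59.1] diam mm [56.3 58.4] P [ 0.5759 -0.3153  0.055 ]
ellipse [252.9 170.9] [58.7 59.4] diam mm [58.  58.6] P [ 0.5768 -0.3154  0.055 ]
[ 0.57625824 -0.31624332  0.23053345] [-0.00031233  0.00090439 -0.17553345]
```

>>> {"name": "apply_moves", "arguments": {"plan": [{"tx":0,"ty":1,"tz":-40,"rx":0,"ry":0,"rz":0,"jaw":1},{"tx":0,"ty":1,"tz":-85,"rx":0,"ry":0,"rz":0,"jaw":1},{"tx":0,"ty":1,"tz":-130,"rx":0,"ry":0,"rz":0,"jaw":1},{"tx":0,"ty":1,"tz":-170,"rx":0,"ry":0,"rz":0,"jaw":1},{"tx":0,"ty":1,"tz":-195,"rx":0,"ry":0,"rz":0,"jaw":1},{"tx":0,"ty":1,"tz":-207,"rx":0,"ry":0,"rz":0,"jaw":1},{"tx":0,"ty":1,"tz":-207,"rx":0,"ry":0,"rz":0,"jaw":1},{"tx":0,"ty":1,"tz":-207,"rx":0,"ry":0,"rz":0,"jaw":-1},{"tx":0,"ty":1,"tz":-207,"rx":0,"ry":0,"rz":0,"jaw":-1},{"tx":0,"ty":1,"tz":-207,"rx":0,"ry":0,"rz":0,"jaw":-1},{"tx":0,"ty":1,"tz":-207,"rx":0,"ry":0,"rz":0,"jaw":-1},{"tx":0,"ty":1,"tz":-207,"rx":0,"ry":0,"rz":0,"jaw":-1}]}}

```text
time_s: 13.85
position: [0.577, -0.3155, 0.0258]
tool_rot: [[0.987, 0.158, 0.003], [0.158, -0.987, -0.001], [0.003, 0.001, -1.0]]
ft_force: [0.3, 1.9, 5.7]
grip_width: 0.0576
```

>>> {"name": "apply_moves", "arguments": {"plan": [{"tx":0,"ty":0,"tz":40,"rx":0,"ry":0,"rz":0,"jaw":-1},{"tx":0,"ty":0,"tz":85,"rx":0,"ry":0,"rz":0,"jaw":-1},{"tx":-5,"ty":10,"tz":130,"rx":0,"ry":0,"rz":0,"jaw":-1},{"tx":-18,"ty":50,"tz":150,"rx":0,"ry":0,"rz":0,"jaw":-1},{"tx":-32,"ty":92,"tz":150,"rx":0,"ry":0,"rz":0,"jaw":-1},{"tx":-47,"ty":135,"tz":150,"rx":0,"ry":0,"rz":0,"jaw":-1},{"tx":-62,"ty":180,"tz":150,"rx":0,"ry":0,"rz":0,"jaw":-1},{"tx":-77,"ty":225,"tz":150,"rx":0,"ry":0,"rz":0,"jaw":-1},{"tx":-92,"ty":270,"tz":150,"rx":0,"ry":0,"rz":0,"jaw":-1},{"tx":-106,"ty":310,"tz":150,"rx":0,"ry":0,"rz":0,"jaw":-1},{"tx":-114,"ty":332,"tz":145,"rx":0,"ry":0,"rz":0,"jaw":-1},{"tx":-114,"ty":332,"tz":120,"rx":0,"ry":0,"rz":0,"jaw":-1}]}}

```text
time_s: 15.05
position: [0.463, 0.0189, 0.1483]
tool_rot: [[0.987, 0.162, 0.009], [0.162, -0.987, -0.001], [0.009, 0.003, -1.0]]
ft_force: [1.4, -0.6, -3.3]
grip_width: 0.0575
```

>>> {"name": "apply_moves", "arguments": {"plan": [{"tx":0,"ty":0,"tz":-40,"rx":0,"ry":0,"rz":0,"jaw":-1},{"tx":0,"ty":0,"tz":-75,"rx":0,"ry":0,"rz":0,"jaw":-1},{"tx":0,"ty":0,"tz":-85,"rx":0,"ry":0,"rz":0,"jaw":-1},{"tx":0,"ty":0,"tz":-85,"rx":0,"ry":0,"rz":0,"jaw":-1},{"tx":0,"ty":0,"tz":-85,"rx":0,"ry":0,"rz":0,"jaw":-1}]}}

```text
time_s: 15.55
position: [0.464, 0.0187, 0.0647]
tool_rot: [[0.987, 0.162, 0.012], [0.162, -0.987, -0.002], [0.011, 0.004, -1.0]]
ft_force: [0.8, -0.7, -2.5]
grip_width: 0.0575
```

```bash
python3 - <<'E'
from h import *
b=grab("wrist","b"); c=grab("scene","c"); o=env.observe(); print(o["position"],o["tool_rot"],o["ft_force"],o["grip_width"])
i=np.hstack([cv2.resize(x["image"],(400,300)) for x in (b,c)]); cv2.imwrite("pics/p9.png",i[...,::-1])
E
```

```text
[0.46396498 0.01866076 0.06484688] [[ 0.98676877  0.1616563   0.01243488]
 [ 0.16169263 -0.98683921 -0.00196713]
 [ 0.01195323  0.00395173 -0.99992075]] [ 0.04077978  0.16276298 -3.00203662] 0.05711304525000709
```

View pics/p9.png

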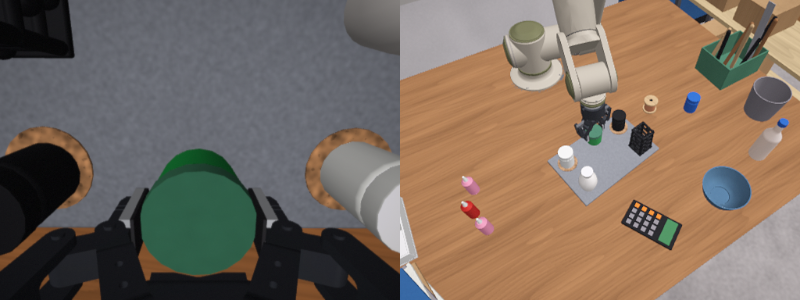

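The tub is centred between the jars. I correct the tilt and a 2 mm offset, then lower.

>>> {"name": "apply_moves", "arguments": {"plan": [{"tx":-1,"ty":-2,"tz":-10,"rx":0.002,"ry":0.012,"rz":-0.004,"jaw":-1},{"tx":-1,"ty":-2,"tz":-20,"rx":0.002,"ry":0.012,"rz":-0.004,"jaw":-1},{"tx":-1,"ty":-2,"tz":-25,"rx":0.002,"ry":0.012,"rz":-0.004,"jaw":-1},{"tx":-1,"ty":-2,"tz":-27,"rx":0.002,"ry":0.012,"rz":-0.004,"jaw":-1},{"tx":-1,"ty":-2,"tz":-27,"rx":0.002,"ry":0.012,"rz":-0.004,"jaw":-1},{"tx":-1,"ty":-2,"tz":-27,"rx":0.002,"ry":0.012,"rz":-0.004,"jaw":-1}]}}

```text
time_s: 16.25
position: [0.4627, 0.0167, 0.0379]
tool_rot: [[0.987, 0.158, -0.0], [0.158, -0.987, 0.0], [-0.0, -0.0, -1.0]]
ft_force: [-2.6, -0.4, 3.5]
grip_width: 0.0577
```

>>> {"name": "apply_moves", "arguments": {"plan": [{"tx":0,"ty":0,"tz":-1,"rx":0,"ry":0,"rz":0,"jaw":-1},{"tx":0,"ty":0,"tz":-1,"rx":0,"ry":0,"rz":0,"jaw":-1}]}}

```text
time_s: 16.45
position: [0.4626, 0.0167, 0.0377]
tool_rot: [[0.987, 0.158, 0.0], [0.158, -0.987, -0.0], [0.0, 0.0, -1.0]]
ft_force: [-6.4, 0.0, 15.0]
grip_width: 0.0575
```

>>> {"name": "apply_moves", "arguments": {"plan": [{"tx":0,"ty":0,"tz":0,"rx":0,"ry":0,"rz":0,"jaw":0.4},{"tx":0,"ty":0,"tz":0,"rx":0,"ry":0,"rz":0,"jaw":1},{"tx":0,"ty":0,"tz":0,"rx":0,"ry":0,"rz":0,"jaw":1},{"tx":0,"ty":0,"tz":0,"rx":0,"ry":0,"rz":0,"jaw":1},{"tx":0,"ty":0,"tz":40,"rx":0,"ry":0,"rz":0,"jaw":1},{"tx":0,"ty":0,"tz":80,"rx":0,"ry":0,"rz":0,"jaw":1},{"tx":0,"ty":0,"tz":120,"rx":0,"ry":0,"rz":0,"jaw":1},{"tx":0,"ty":0,"tz":160,"rx":0,"ry":0,"rz":0,"jaw":1},{"tx":0,"ty":0,"tz":193,"rx":0,"ry":0,"rz":0,"jaw":1},{"tx":0,"ty":0,"tz":193,"rx":0,"ry":0,"rz":0,"jaw":1},{"tx":0,"ty":0,"tz":193,"rx":0,"ry":0,"rz":0,"jaw":1}]}}

```text
time_s: 17.55
position: [0.4625, 0.0167, 0.2306]
tool_rot: [[0.987, 0.158, 0.001], [0.158, -0.987, -0.0], [0.001, 0.0, -1.0]]
ft_force: [0.1, 0.3, -1.1]
grip_width: 0.0856
```

```bash
python3 - <<'E'
from h import *
b=grab("wrist","w10"); o=env.observe(); print(o["position"],o["tool_rot"],o["time_s"])
H=hsv(b); h,s,v=H[...,0],H[...,1],H[...,2]; g=(h>60)&(h<95)&(s>80)
q=proj(b,[.463,.017,.067]); print(q); lid(b,g,q,.067)
q=proj(b,[.482,-.102,.085]); print(q); lid(b,(s<40)&(v>200),q,.085,40)
q=proj(b,[.444,.135,.085]).astype(int); print(q); print([int(v[q[1]+k,q[0]]) for k in range(-50,40,5)])
E
```

```text
[0.46211824 0.01681393 0.22978388] [[ 9.87424596e-01  1.58084316e-01 -1.42008477e-03]
 [ 1.58084597e-01 -9.87425568e-01  8.68978349e-05]
 [-1.38849083e-03 -3.10298589e-04 -9.99998988e-01]] 17.6
[253.30052336 173.67992849]
ellipse [253.3 174. ] [60.9 62.6] diam mm [58.1 59.7] P [0.4627 0.0169 0.067 ]
[387.33806356 177.9627108 ]
ellipse [386.7 177.1] [50.6 57.1] diam mm [49.1 55.4] P [ 0.4827 -0.1012  0.085 ]
[120 178]
[118, 114, 117, 144, 154, 27, 26, 25, 26, 26, 25, 27, 26, 25, 26, 26, 99, 135]
```

View pics/w10.png

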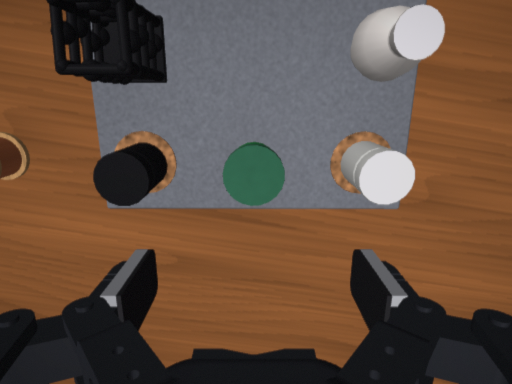

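Tub lid at (0.4627, 0.0169), on the midpoint. Now the red bottle.

>>> {"name": "apply_moves", "arguments": {"plan": [{"tx":3,"ty":-42,"tz":0,"rx":0,"ry":0,"rz":0,"jaw":1},{"tx":6,"ty":-88,"tz":0,"rx":0,"ry":0,"rz":0,"jaw":1},{"tx":9,"ty":-134,"tz":0,"rx":0,"ry":0,"rz":0,"jaw":1},{"tx":12,"ty":-180,"tz":0,"rx":0,"ry":0,"rz":0,"jaw":1},{"tx":15,"ty":-226,"tz":0,"rx":0,"ry":0,"rz":0,"jaw":1},{"tx":17,"ty":-272,"tz":0,"rx":0,"ry":0,"rz":0,"jaw":1},{"tx":19,"ty":-318,"tz":0,"rx":0,"ry":0,"rz":0,"jaw":1},{"tx":21,"ty":-364,"tz":0,"rx":0,"ry":0,"rz":0,"jaw":1},{"tx":23,"ty":-410,"tz":0,"rx":0,"ry":0,"rz":0,"jaw":1},{"tx":25,"ty":-445,"tz":0,"rx":0,"ry":0,"rz":0,"jaw":1},{"tx":25,"ty":-456,"tz":0,"rx":0,"ry":0,"rz":0,"jaw":1},{"tx":25,"ty":-456,"tz":0,"rx":0,"ry":0,"rz":0,"jaw":1}]}}

```text
time_s: 18.8
position: [0.4866, -0.4399, 0.2274]
tool_rot: [[0.988, 0.156, -0.004], [0.156, -0.988, 0.003], [-0.003, -0.003, -1.0]]
ft_force: [0.2, 0.8, -0.2]
grip_width: 0.0852
```

>>> {"name": "apply_moves", "arguments": {"plan": [{"tx":0,"ty":0,"tz":0,"rx":0,"ry":0,"rz":0,"jaw":1},{"tx":0,"ty":0,"tz":0,"rx":0,"ry":0,"rz":0,"jaw":1}]}}

```text
time_s: 19.0
position: [0.4868, -0.4384, 0.227]
tool_rot: [[0.987, 0.158, -0.004], [0.158, -0.987, 0.004], [-0.004, -0.005, -1.0]]
ft_force: [-0.4, -0.5, -0.1]
grip_width: 0.0858
```

```bash
python3 - <<'E'
from h import *
b=grab("wrist","w11"); o=env.observe(); print(o["position"],o["tool_rot"],o["time_s"])
for z in (0,.065,.095): print(proj(b,[.4875,-.439,z]))
E
```

```text
[ 0.48681708 -0.43857316  0.22741716] [[ 0.98747333  0.1577389  -0.00385406]
 [ 0.15775233 -0.98747261  0.00347069]
 [-0.00325831 -0.0040352  -0.99998655]] 19.05
[255.03613619 160.24065533]
[255.06524159 173.2792002 ]
[255.08299533 181.2324659 ]
```

View pics/w11.png

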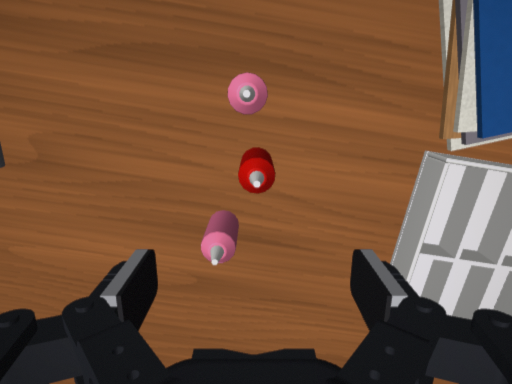

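```bash
python3 - <<'E'
from h import *
b=grab("wrist"); o=env.observe(); H=hsv(b); h,s,v=H[...,0],H[...,1],H[...,2]
r=((h<6)|(h>174))&(s>190)
print([(y,H[y,257].tolist()) for y in range(146,198,3)])
P=lid(b,r&(v>180),(257,175),.065,30)
w=near(b,(s<70)&(v>140),(257,180),12); print(w, [ray(b,x[1],.085).round(4) for x in w])
ys,xs=np.nonzero(r[140:200,230:285]); print(xs.min()+230,xs.max()+230,ys.min()+140,ys.max()+140)
print(o["position"])
E
```

```text
[(146, [12, 169, 136]), (149, [1, 241, 108]), (152, [1, 248, 106]), (155, [1, 236, 106]), (158, [1, 247, 158]), (161, [1, 245, 175]), (164, [1, 243, 175]), (167, [2, 245, 176]), (170, [1, 186, 189]), (173, [20, 5, 150]), (176, [30, 5, 147]), (179, [20, 5, 141]), (182, [140, 3, 222]), (185, [130, 3, 223]), (188, [0, 189, 131]), (191, [1, 244, 119]), (194, [12, 169, 131]), (197, [13, 165, 141])]
ellipse [247.7 168.6] [13.3 19.4] diam mm [12.6 18.3] P [ 0.491  -0.4317  0.065 ]
[(122, [254.4, 178.5], [249, 171, 12, 16])] [array([ 0.4874, -0.4386,  0.085 ])]
238 274 148 193
[ 0.4868789  -0.43874179  0.22764921]
```

```bash
python3 - <<'E'
from h import *
b=grab("wrist"); o=env.observe(); H=hsv(b); h,s,v=H[...,0],H[...,1],H[...,2]
r=((h<6)|(h>174))&(s>190)
w=near(b,(s<40)&(v>205),(256,183),12) or blobs(((s<40)&(v>205))[160:200,230:285],5)[0]; print(w)
yy,xx=np.nonzero((s<40)&(v>205)); k=(abs(xx-256)<15)&(abs(yy-180)<15); c=(xx[k].mean(),yy[k].mean()); print(c,k.sum(),"tip",ray(b,c,.093).round(4))
m=np.zeros((384,512),np.uint8); m[140:200,230:285]=(r|((s<70)&(v>125)))[140:200,230:285]
c=max(cv2.findContours(m,0,1)[0],key=cv2.contourArea); x,y,w_,h_=cv2.boundingRect(c); print(x,y,w_,h_)
# shoulder: lower arc: centre = bottom row minus radius
z=.062; 
for P in ([.4855,-.4395,.063],):
    q=proj(b,P); e=proj(b,[P[0]-.018,P[1],P[2]]); print(q,e)
print(o["position"])
E
```

```text
[(27, [25.7, 23.6], [23, 21, 6, 6])]
(np.float64(255.74074074074073), np.float64(183.59259259259258)) 27 tip [ 0.485  -0.4405  0.093 ]
238 148 36 46
[254.71939528 174.90831151] [251.80943743 192.74850699]
[ 0.48685319 -0.43894153  0.22777714]
```

>>> {"name": "apply_moves", "arguments": {"plan": [{"tx":-2,"ty":-1,"tz":-40,"rx":-0.003,"ry":-0.004,"rz":0,"jaw":1},{"tx":-2,"ty":-1,"tz":-80,"rx":-0.003,"ry":-0.004,"rz":0,"jaw":1},{"tx":-2,"ty":-1,"tz":-120,"rx":-0.003,"ry":-0.004,"rz":0,"jaw":1},{"tx":-2,"ty":-1,"tz":-155,"rx":-0.003,"ry":-0.004,"rz":0,"jaw":1},{"tx":-2,"ty":-1,"tz":-185,"rx":-0.003,"ry":-0.004,"rz":0,"jaw":1},{"tx":-2,"ty":-1,"tz":-199,"rx":-0.003,"ry":-0.004,"rz":0,"jaw":1},{"tx":-2,"ty":-1,"tz":-199,"rx":-0.003,"ry":-0.004,"rz":0,"jaw":1},{"tx":-2,"ty":-1,"tz":-199,"rx":-0.003,"ry":-0.004,"rz":0,"jaw":1}]}}

```text
time_s: 19.95
position: [0.4854, -0.4404, 0.0303]
tool_rot: [[0.987, 0.158, 0.002], [0.158, -0.987, -0.002], [0.002, 0.002, -1.0]]
ft_force: [-0.6, -0.5, 1.3]
grip_width: 0.085
```

>>> {"name": "apply_moves", "arguments": {"plan": [{"tx":0,"ty":0,"tz":0,"rx":0,"ry":0,"rz":0,"jaw":-1},{"tx":0,"ty":0,"tz":0,"rx":0,"ry":0,"rz":0,"jaw":-1},{"tx":0,"ty":0,"tz":0,"rx":0,"ry":0,"rz":0,"jaw":-1},{"tx":0,"ty":0,"tz":0,"rx":0,"ry":0,"rz":0,"jaw":-1},{"tx":0,"ty":0,"tz":0,"rx":0,"ry":0,"rz":0,"jaw":-1},{"tx":0,"ty":0,"tz":0,"rx":0,"ry":0,"rz":0,"jaw":-1},{"tx":0,"ty":0,"tz":0,"rx":0,"ry":0,"rz":0,"jaw":-1}], "grip_force": 40}}

```text
time_s: 20.65
position: [0.4856, -0.4406, 0.0312]
tool_rot: [[0.987, 0.158, 0.003], [0.158, -0.987, -0.003], [0.002, 0.003, -1.0]]
ft_force: [-0.9, 1.4, 6.3]
grip_width: 0.0348
```

>>> {"name": "apply_moves", "arguments": {"plan": [{"tx":0,"ty":0,"tz":35,"rx":0,"ry":0,"rz":0,"jaw":-1},{"tx":0,"ty":0,"tz":75,"rx":0,"ry":0,"rz":0,"jaw":-1},{"tx":0,"ty":0,"tz":115,"rx":0,"ry":0,"rz":0,"jaw":-1},{"tx":0,"ty":20,"tz":145,"rx":0,"ry":0,"rz":0,"jaw":-1},{"tx":-2,"ty":60,"tz":150,"rx":0,"ry":0,"rz":0,"jaw":-1},{"tx":-4,"ty":100,"tz":150,"rx":0,"ry":0,"rz":0,"jaw":-1},{"tx":-6,"ty":140,"tz":150,"rx":0,"ry":0,"rz":0,"jaw":-1},{"tx":-8,"ty":180,"tz":150,"rx":0,"ry":0,"rz":0,"jaw":-1},{"tx":-10,"ty":220,"tz":150,"rx":0,"ry":0,"rz":0,"jaw":-1},{"tx":-12,"ty":260,"tz":150,"rx":0,"ry":0,"rz":0,"jaw":-1},{"tx":-14,"ty":290,"tz":150,"rx":0,"ry":0,"rz":0,"jaw":-1},{"tx":-15,"ty":310,"tz":150,"rx":0,"ry":0,"rz":0,"jaw":-1}]}}

```text
time_s: 21.85
position: [0.47, -0.1284, 0.1813]
tool_rot: [[0.987, 0.159, 0.002], [0.159, -0.987, -0.002], [0.002, 0.003, -1.0]]
ft_force: [-1.0, -0.4, -1.8]
grip_width: 0.035
```

>>> {"name": "apply_moves", "arguments": {"plan": [{"tx":-3,"ty":40,"tz":0,"rx":0,"ry":0,"rz":0,"jaw":-1},{"tx":-5,"ty":80,"tz":0,"rx":0,"ry":0,"rz":0,"jaw":-1},{"tx":-7,"ty":115,"tz":0,"rx":0,"ry":0,"rz":0,"jaw":-1},{"tx":-8,"ty":135,"tz":0,"rx":0,"ry":0,"rz":0,"jaw":-1},{"tx":-8,"ty":146,"tz":0,"rx":0,"ry":0,"rz":0,"jaw":-1},{"tx":-8,"ty":146,"tz":0,"rx":0,"ry":0,"rz":0,"jaw":-1},{"tx":-8,"ty":146,"tz":-40,"rx":0,"ry":0,"rz":0,"jaw":-1},{"tx":-8,"ty":146,"tz":-50,"rx":0,"ry":0,"rz":0,"jaw":-1},{"tx":-8,"ty":146,"tz":-50,"rx":0,"ry":0,"rz":0,"jaw":-1},{"tx":-8,"ty":146,"tz":-50,"rx":0,"ry":0,"rz":0,"jaw":-1}]}}

```text
time_s: 22.85
position: [0.4627, 0.0169, 0.1321]
tool_rot: [[0.987, 0.158, 0.003], [0.158, -0.987, -0.003], [0.003, 0.003, -1.0]]
ft_force: [-0.1, -0.8, -0.7]
grip_width: 0.0347
```

```bash
python3 - <<'E'
from h import *
b=grab("wrist","b12"); c=grab("scene","c12"); o=env.observe(); print(o["position"],o["tool_rot"],o["ft_force"],o["grip_width"],o["time_s"])
x=cv2.resize(c["image"][80:230,140:340],(400,300)); i=np.hstack([cv2.resize(b["image"],(400,300)),x]); cv2.imwrite("pics/p12.png",i[...,::-1])
E
```

```text
[0.4627547  0.01711713 0.13239404] [[ 0.9873128   0.1587271   0.00437505]
 [ 0.15874042 -0.98731614 -0.00288487]
 [ 0.00386165  0.00354277 -0.99998627]] [ 0.26345159  0.3817268  -1.28582308] 0.03495048937628804 22.95
```

View pics/p12.png

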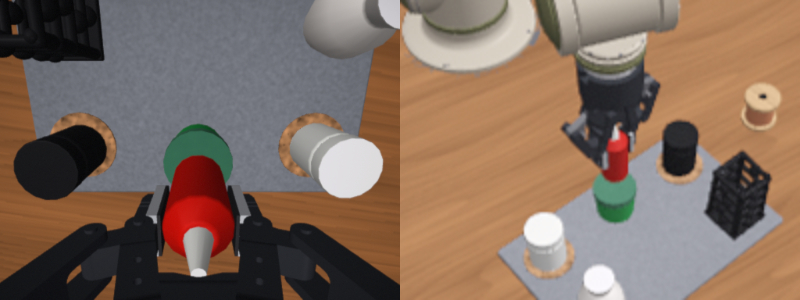

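The red bottle is held upright over the tub. I lower it to a TCP height of about 0.098.

>>> {"name": "apply_moves", "arguments": {"plan": [{"tx":0,"ty":0,"tz":-15,"rx":0,"ry":0.001,"rz":0,"jaw":-1},{"tx":0,"ty":0,"tz":-26,"rx":0,"ry":0.001,"rz":0,"jaw":-1},{"tx":0,"ty":0,"tz":-31,"rx":0,"ry":0.001,"rz":0,"jaw":-1},{"tx":0,"ty":0,"tz":-33,"rx":0,"ry":0.001,"rz":0,"jaw":-1},{"tx":0,"ty":0,"tz":-34,"rx":0,"ry":0.001,"rz":0,"jaw":-1},{"tx":0,"ty":0,"tz":-34,"rx":0,"ry":0.001,"rz":0,"jaw":-1},{"tx":0,"ty":0,"tz":-34,"rx":0,"ry":0.001,"rz":0,"jaw":-1}]}}

```text
time_s: 23.65
position: [0.463, 0.0171, 0.0988]
tool_rot: [[0.987, 0.159, 0.004], [0.159, -0.987, -0.003], [0.004, 0.004, -1.0]]
ft_force: [-0.8, -0.3, -1.3]
grip_width: 0.0349
```

>>> {"name": "apply_moves", "arguments": {"plan": [{"tx":0,"ty":0,"tz":-1,"rx":0,"ry":0,"rz":0,"jaw":-1},{"tx":0,"ty":0,"tz":-2,"rx":0,"ry":0,"rz":0,"jaw":-1},{"tx":0,"ty":0,"tz":-2,"rx":0,"ry":0,"rz":0,"jaw":-1}]}}

```text
time_s: 23.95
position: [0.4634, 0.017, 0.0981]
tool_rot: [[0.987, 0.159, 0.006], [0.159, -0.987, -0.003], [0.005, 0.004, -1.0]]
ft_force: [-2.5, -0.5, 13.7]
grip_width: 0.0348
```

Contact is felt. I release and rise straight up.

>>> {"name": "apply_moves", "arguments": {"plan": [{"tx":0,"ty":0,"tz":0.5,"rx":0,"ry":0,"rz":0,"jaw":-0.1},{"tx":0,"ty":0,"tz":0.5,"rx":0,"ry":0,"rz":0,"jaw":0.4},{"tx":0,"ty":0,"tz":0.5,"rx":0,"ry":0,"rz":0,"jaw":1},{"tx":0,"ty":0,"tz":0.5,"rx":0,"ry":0,"rz":0,"jaw":1},{"tx":0,"ty":0,"tz":1,"rx":0,"ry":0,"rz":0,"jaw":1},{"tx":0,"ty":0,"tz":25,"rx":0,"ry":0,"rz":0,"jaw":1},{"tx":0,"ty":0,"tz":60,"rx":0,"ry":0,"rz":0,"jaw":1},{"tx":0,"ty":0,"tz":95,"rx":0,"ry":0,"rz":0,"jaw":1},{"tx":0,"ty":0,"tz":130,"rx":0,"ry":0,"rz":0,"jaw":1},{"tx":-30,"ty":0,"tz":150,"rx":0,"ry":0,"rz":0,"jaw":1},{"tx":-60,"ty":0,"tz":160,"rx":0,"ry":0,"rz":0,"jaw":1},{"tx":-60,"ty":0,"tz":160,"rx":0,"ry":0,"rz":0,"jaw":1}]}}

```text
time_s: 25.15
position: [0.4014, 0.0174, 0.2596]
tool_rot: [[0.987, 0.159, 0.008], [0.159, -0.987, -0.004], [0.008, 0.005, -1.0]]
ft_force: [-0.3, 0.1, -0.6]
grip_width: 0.0856
```

```bash
python3 - <<'E'
from h import *
b=grab("wrist","b13"); c=grab("scene","c13"); o=env.observe(); print(o["position"],o["ft_force"],o["time_s"])
x=cv2.resize(c["image"][80:260,160:400],(400,300)); i=np.hstack([cv2.resize(b["image"],(400,300)),x]); cv2.imwrite("pics/p13.png",i[...,::-1])
for P in ([.4627,.0169,.162],[.4627,.0169,.132],[.4627,.0169,.067],[.4437,.1349,.085]): print(proj(b,P).round(1),proj(c,P).round(1))
H=hsv(b);h,s,v=H[...,0],H[...,1],H[...,2]
q=proj(b,[.444,.135,.085]); 
try: lid(b,(v>21)&(v<45),q,.085,34)
except Exception as e: print(e)
q=proj(b,[.4815,-.1018,.085]); lid(b,(s<40)&(v>200),q,.085,34)
q=proj(b,[.4627,.0169,.162]); yy,xx=np.nonzero((s<40)&(v>205)); k=(abs(xx-q[0])<15)&(abs(yy-q[1])<15); t=(xx[k].mean(),yy[k].mean()); print("tip",t,ray(b,t,.160))
E
```

```text
[0.40341675 0.01700375 0.25833397] [-0.661366    0.50043629  0.43376803] 25.25
[267.1 113. ] [246.3 151.2]
[265.3 111.4] [246.6 158.5]
[262.7 109. ] [247.2 173.2]
[135.1 109.9] [280.1 146.7]
ellipse [135.6 110. ] [50.6 56.2] diam mm [51.6 57.3] P [0.4437 0.1345 0.085 ]
ellipse [391.3 108.5] [49.9 56.2] diam mm [52.  58.5] P [ 0.4825 -0.1012  0.085 ]
tip (np.float64(267.0425531914894), np.float64(111.68085106382979)) [0.46351248 0.01696032 0.16      ]
```

View pics/p13.png

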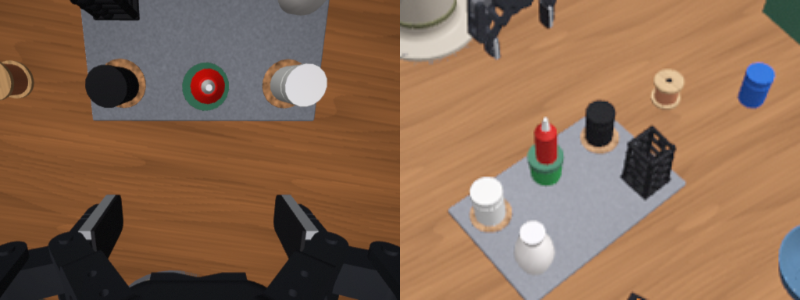

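Black jar (0.4437, 0.1345), white jar (0.4825, -0.1012) and bottle tip (0.4635, 0.0170) are all within about 1 mm of target. I check that the bystanders haven't moved, then hand in.

```bash
python3 - <<'E'
from h import *
a=cv2.imread("pics/scene0.png").astype(int); c=cv2.imread("pics/c13.png").astype(int); d=abs(a-c).max(2)
for n,(u,v,r) in dict(vase=(241,229,16),tower=(309,178,18),blue=(373,131,14),spool=(320,133,13),pink1=(91,237,13),pink2=(108,290,13)).items():
    p=d[v-r:v+r,u-r:u+r]; print(n,(p>40).mean().round(3),p.mean().round(1))
print(env.observe()["ft_force"]); env.close_job()
E
```

```text
vase 0.0 2.2
tower 0.0 2.6
blue 0.0 2.3
spool 0.0 2.2
pink1 0.0 2.2
pink2 0.013 3.6
[-0.661366    0.50043629  0.43376803]
the job is handed in; nothing more can be done
```

I set out the board in the order asked and handed the job in at about 25 s of the 117 s allowed.

| Item | Where it stands | Measured position (m) | Target (m) |
|---|---|---|---|
| White jar | right pad, in front of the vase | (0.4825, -0.1012) | (0.4815, -0.1018) |
| Black jar | left pad, in front of the tower | (0.4437, 0.1345) | (0.4437, 0.1349) |
| Green tub | on the board, midway between the pads | (0.4627, 0.0169) | (0.4626, 0.0166) |
| Red bottle | upright on the middle of the tub's lid | nozzle tip (0.4635, 0.0170) | (0.4627, 0.0169) |

- **Accuracy:** everything measured within about 1 mm of its target, though the cameras themselves are only good to about 2 mm.
- **Undisturbed things:** comparing the first and last scene pictures showed no change at the vase, tower, blue jar and spool. The gripper was open and clear of everything at hand-in.
- **What failed or disagreed:**
  - The first move call was refused, apparently because I left some fields out, and nothing moved.
  - The first top-view position for the white jar was about 6 mm off the wrist-camera one. I used the wrist camera for that grasp.
  - One lid fit found nothing because its brightness threshold was wrong, and I redid it later.

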